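Plug the flat battery pack into the free charger

ROBOT

A 6-joint arm with a two-finger parallel gripper is mounted at the origin on the work surface. World frame = base frame: x ahead of the robot, y to its left, z up, the work surface at z = 0. Lengths are in mm, angles in rad, forces in N, time in s.
With the tool pointing down it reaches from about 350 to 850 mm from the base axis. Payload 8.1 kg.
Tool frame: the origin (TCP) lies midway between the tips of the shut fingers; the grasp point (between the pads) lies 19 mm behind it; z points along the fingers, y is the direction in which the jaws open and shut (so a half turn about z gives the same grasp; the last joint's range is limited). The gripper opens to 93 mm and grips with 3 to 60 N. Pads are 15 mm wide; open, the fingers measure 128 mm over their backs; the gripper's body (75 mm by 188 mm) begins 65 mm behind the grasp point.
Start: joints at [1.182, 0.13, 1.488, -0, 1.523, -0.085], TCP at [179.467, 572.535, 218.635] pointing down, gripper open.
Joint ranges: [-2.96, 2.96], [-0.89, 2.26], [0.02, 2.5], [-1.34, 4.48], [0, 2.73], [-2.66, 2.66]. Speed limits (rad/s): [2.39, 2.39, 2.79, 3.14, 3.14, 3.14].

INTERFACE

Orientations are given as a rotation vector (axis times angle).
In Python, from workcell import sense, get_image, get_calibration, job_done gives the robot as it stands. The module is installed in compiled form; this text tells all that it offers.
- The arm moves only by the tool jog_arm, never from a script. Its argument "moves" is a list of rows, each a list of 2 entries, a list of its own where there are three numbers: the shift along the tool's x, y, z in cm, then the turn about the tool's z in degrees. In form: [[[dx, dy, dz], spin], ...]. A call has 1 to 12 rows; each row shifts and turns the commanded pose from where the row before left it, along the tool's axes as they then stand; what a row does not reach is not made up. A row lasts 1/10 s, in which the tool goes at most 50 mm and 8.59 degrees, less where a joint would pass 70% of its speed; a pose out of reach is approached as far as the arm can. A call with a gripper value outside its range is refused whole. "fingers" is the opening, from 0 (shut) to 1 (fully open), set as the call begins (left out, the last holds). The fingers move at their own pace and stop on an object; "force" is the grip in N (left out, the last holds). Time passes only in rows, so rows that do not move let the fingers close. It gives the time, the measured TCP pose, the force and the opening at its end, in the units of the state.
- sense(): the state, without advancing time (a new reading comes with each control period).
- get_image(name): name is "side" or "top" or "wrist"; returns (picture, depth): 420x560x3 uint8, red, green, blue; 420x560 float32, mm along the optical axis (not along the pixel's ray), 0 where there is no reading.
- get_calibration(name): a dict with "fov_y" (degrees; the focal length in pixels is half the picture's height over the tangent of half this angle, whatever the lens; pixels are square), "cx", "cy" (the principal point, pixels), "dist_coeffs" ([k1, k2, p1, p2, k3] as OpenCV has them; the pictures are not rectified), "R" (3x3) and "t" (3): a world point X has camera coordinates R X + t; the wrist camera has in their place "T_tool_cam" (4x4, takes a point from camera to tool coordinates, whose origin is the TCP and whose axes are the flange's). Camera axes: x right, y down, z forward; pixel columns grow to the right and rows downward; lengths in mm; the calibration is good to about 2 mm. A picture is of the moment at which its call begins: read the wrist's pose just before it. get_calibration takes no time and is no camera call.
- job_done(): hands the job in, once; it reports no verdict.
The state is a dict: "time_s": time; "joints": joint angles; "qvel": joint speeds; "joint_torque": joint torques, N m; "ee_pos": TCP position; "orientation": TCP orientation; "ft_force": force on the tool from outside, world axes, zero at the start; "ft_torque": the same for the moment, N m; "finger_gap": finger opening in mm.
Only numpy, scipy, OpenCV 4.12 (cv2) and the standard library are available. Lean on these libraries where they do the work, as an engineer would, in place of code of your own. Each camera call takes 0.05 s, during which the arm holds its last target.

TASK

The blue cordless-tool battery is flat: pick it up, line it up with the empty bay of the charger that has no battery in it, and lower it in (do not drop it from above) until its foot stands on the floor of the bay, then let go. Either way round will do. Leave the orange battery standing where it is.

Things in the scene. Friction and masses are not known exactly. Their poses are not given: they have to be found in the camera images.
- blue_pack_head (a point): the blue battery pack, upright, 76 mm tall, 0.17 to 0.35 kg: a black plug foot 52 x 36 mm (lowest 28 mm) under a blue head 60 x 44 mm, 48 mm tall. This point is the head's centre, 52 mm above the pack's underside, 24 mm below its top; x along the 60 mm side, y along the 44 mm side (the width to grip), z up. Loose on the bench; the same turned half round
- bay_mouth (a point): centre of the mouth of the empty charger's bay, at the charger's top. Fixed grey block 125 (x) x 105 (y) x 30 mm tall, yellow frame round the bay: a well 62 mm along x, 46 along y, 22 deep, mouth bevelled 3 mm. It takes a pack's foot with 5 mm to spare each side, pack x along bay x (either way round). Fully in, the head's centre is 30 mm above this point and 6 mm of the foot still shows
- orange_pack_head (a point): a charged battery pack, upright, 76 mm tall, 0.17 to 0.35 kg: a black plug foot 52 x 36 mm (lowest 28 mm) under an orange head 60 x 44 mm, 48 mm tall. This point is the head's centre, 52 mm above the pack's underside, 24 mm below its top; x along the 60 mm side, y along the 44 mm side (the width to grip), z up. Loose; leave it alone
- busy_mouth (a point): the other charger, same make and fixed too, but a black pack fixed in its bay stands 54 mm above its top: centre of its bay's mouth. The chargers change places from start to start, and so do the loose things, among them a low black roll of tape (84 mm across, 24 mm tall). A screwdriver lies further off
Things that resemble listed ones, but are neither listed nor needed, are in the scene too. There is more than one size of the part that bears blue_pack_head; the job needs the smaller. What is shaped like the part that bears orange_pack_head but green is not meant.

How it is judged (in metres and radians):
On the way, in this order (a step that is already met when the one before it is completed fails the run):
1. the blue pack is lifted off the bench in the gripper (contact force between the fingers and blue_pack above 0.5 N and height (world z) of blue_pack_head above 0.075 m), for 0.1 s.
2. the blue pack's foot enters the empty bay while the gripper still holds it (contact force between the fingers and blue_pack above 0.5 N and z of blue_pack_head in the frame of bay_mouth below 0.047 m and horizontal distance between blue_pack_head and bay_mouth below 0.015 m), for 0.05 s.
At the end, for the whole second after the job is handed in: The blue pack stands in the empty bay: its head's centre 20 to 35 mm above the bay's mouth (30 mm when home), within 12 mm of it sideways, its long side within 15 degrees of the bay's, upright within 8 degrees. The orange pack stands upright (11 degrees), within 30 mm of where it was (z of blue_pack_head in the frame of bay_mouth between 0.02 and 0.035 m and horizontal distance between blue_pack_head and bay_mouth below 0.012 m and angle between the x axis of blue_pack_head and the x axis of bay_mouth, either way round below 0.26 rad and angle between blue_pack_head's own z axis and vertical below 0.15 rad and distance of orange_pack_head from where it was at the start of the episode below 0.03 m and angle between orange_pack_head's own z axis and vertical below 0.2 rad); the robot touches nothing.
It fails at once if the orange pack is knocked over or carried off (distance of orange_pack_head from where it was at the start of the episode above 0.04 m or angle between orange_pack_head's own z axis and vertical above 0.5 rad).
It also fails if it takes over 38 s, if anything falls off the work surface, if the arm or the gripper's body presses on something with over 40 N, if the wrist force passes 120 N, or if a joint passes its speed limit or range.

## Working session

There is one attempt and no reset: what is moved stays moved. The work goes in short steps, Python scripts to look and compute and a tool call to move; the robot and the scene stay as the last step left them, time stands still between calls to the robot, and variables do not carry over. Pictures are saved under pics/ and viewed, and the job is handed in when it is done.

Besides the shell and the picture viewer there is one more tool, called after "Emit:" as name(argument=value, ...) on one line, values as JSON. jog_arm: Moves the arm, as the interface text tells. Its arguments: {"type":"object","properties":{"moves":{"type":"array"},"fingers":{"type":"number"},"force":{"type":"number"}},"required":["moves"]}

```bash
mkdir -p pics; cat > h.py <<'E'
import numpy as np,cv2
from workcell import sense,get_image,get_calibration,job_done
def K(c):
    f=210/np.tan(np.radians(c['fov_y'])/2)
    return np.array([[f,0,c['cx']],[0,f,c['cy']],[0,0,1.]])
def save(n,im,dep=None):
    cv2.imwrite(f'pics/{n}.png',im[:,:,::-1])
    if dep is not None: np.save(f'pics/{n}.npy',dep)
def TW(s):
    T=np.eye(4);T[:3,:3]=cv2.Rodrigues(np.array(s['orientation'],float))[0];T[:3,3]=s['ee_pos'];return T
def cam2world(name,s=None):
    c=get_calibration(name)
    if name=='wrist': return TW(s)@np.array(c['T_tool_cam'])
    T=np.eye(4);R=np.array(c['R']);T[:3,:3]=R.T;T[:3,3]=-R.T@np.array(c['t']);return T
def ray(name,uv,s=None):
    c=get_calibration(name)
    p=cv2.undistortPoints(np.array(uv,float).reshape(-1,1,2),K(c),np.array(c['dist_coeffs'],float)).reshape(-1,2)
    return np.c_[p,np.ones(len(p))],cam2world(name,s)
def px2w(name,uv,z=None,dep=None,s=None):
    r,T=ray(name,uv,s)
    if dep is not None:
        d=np.array([dep[int(round(v)),int(round(u))] for u,v in uv])[:,None]
        return (T[:3,:3]@(r*d).T).T+T[:3,3]
    w=(T[:3,:3]@r.T).T
    return T[:3,3]+w*((z-T[2,3])/w[:,2])[:,None]
E
python3 - <<'E'
from h import *
for n in ['top','side']:
    im,d=get_image(n);save(n+'0',im,d)
s=sense();print(s['ee_pos'],s['orientation'],s['finger_gap'],s['time_s'])
E
```

```text
[179.28772637 572.05957392 217.68788424] [-4.75303686e-01 -3.10503395e+00  2.51732307e-03] 92.99604614258357 0.1
```

View pics/top0.png

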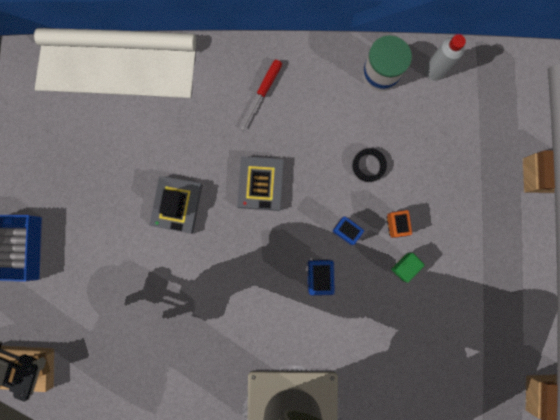

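View pics/side0.png

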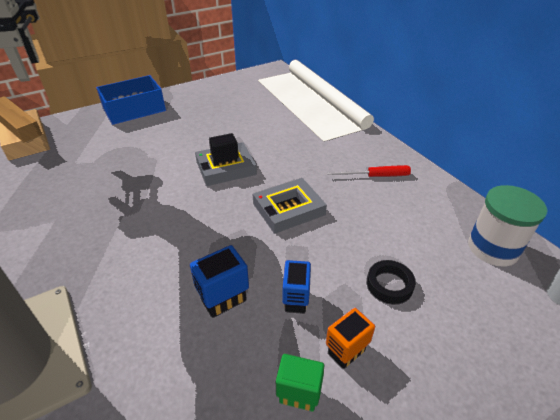

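```bash
python3 - <<'E'
import cv2,numpy as np
a=cv2.imread('pics/top0.png');
c=cv2.resize(a[140:310,220:440],None,fx=3.6,fy=3.5,interpolation=cv2.INTER_CUBIC)
cv2.imwrite('pics/top0c.png',c[:600])
E
python3 - <<'E'
from h import *
d=np.load('pics/top0.npy')
im=cv2.imread('pics/top0.png')
c=get_calibration('top');Kc=K(c)
v,u=np.mgrid[140:310,150:440];uv=np.c_[u.ravel(),v.ravel()]
P=px2w('top',uv,dep=d)
hsv=cv2.cvtColor(im,cv2.COLOR_BGR2HSV)
for n,(x,y,r) in dict(small=(348,231,22),big=(321,277,26),orange=(400,223,22),green=(409,267,22),empty=(262,183,32),busy=(175,204,32)).items():
    m=(abs(uv[:,0]-x)<r)&(abs(uv[:,1]-y)<r)&(d[uv[:,1],uv[:,0]]>0)
    p=P[m];zt=np.percentile(p[:,2],99.5);q=p[p[:,2]>(zt-8)]
    if n=='empty': q=p[(p[:,2]>20)]
    rc=cv2.minAreaRect(q[:,:2].astype(np.float32))
    print(n,len(q),zt.round(1),q.mean(0).round(1),rc)
E
```

```text
small 427 80.5 [ 452.9 -127.6   76.3] ((452.9412841796875, -127.95329284667969), (57.6856689453125, 43.3773193359375), 53.34565353393555)
big 773 105.3 [343.9 -62.9 100.8] ((344.1536560058594, -63.12530517578125), (76.81005859375, 56.5632438659668), 0.5358707308769226)
orange 443 80.3 [ 469.6 -250.8   76.2] ((469.636962890625, -251.1060333251953), (59.50973892211914, 45.495567321777344), 9.387185096740723)
green 430 80.5 [ 366.7 -269.7   76.4] ((366.96337890625, -270.6861877441406), (43.6888313293457, 58.72664260864258), 44.66009521484375)
empty 1737 35.1 [567.6  82.1  29.6] ((568.3551635742188, 82.1629638671875), (105.22476959228516, 126.15460968017578), 86.79595184326172)
busy 427 88.3 [513.7 290.4  84.2] ((513.314208984375, 291.6165771484375), (44.834163665771484, 59.73686218261719), 80.22161102294922)
```

View pics/top0c.png

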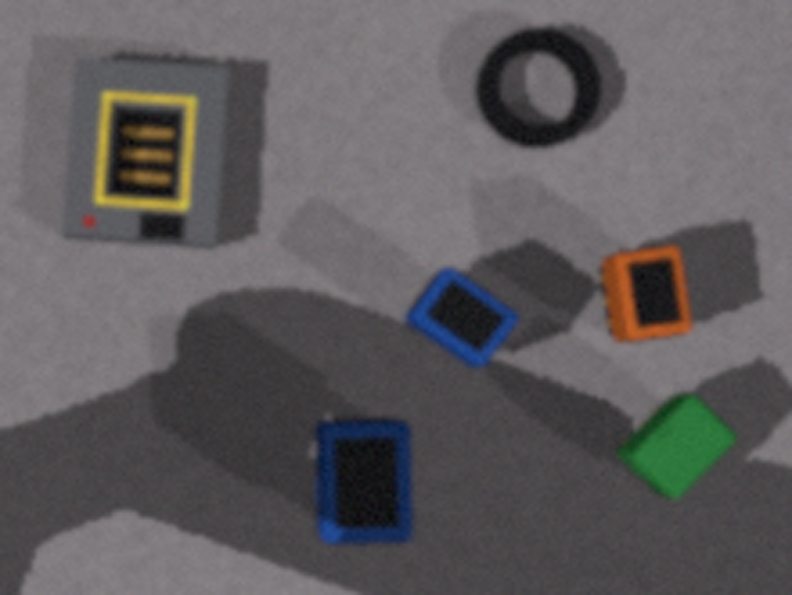

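The small blue pack at top (348,231) measures 58 x 43 mm with its top at 76 mm, so it is the one meant. The other blue pack at (321,277) is larger, at 77 x 57 mm and 101 mm tall. The orange pack is at (400,223), and the green decoy at (409,267). The empty charger is at (262,183); the busy one at (175,204) has its top at about 84 mm. Next I measure the yellow bay frame.

```bash
python3 - <<'E'
from h import *
im=cv2.imread('pics/top0.png');hsv=cv2.cvtColor(im,cv2.COLOR_BGR2HSV)
m=cv2.inRange(hsv,(22,110,90),(35,255,255));m[:, :235]=0;m[:,290:]=0;m[:155]=0;m[215:]=0
v,u=np.nonzero(m);print(u.min(),u.max(),v.min(),v.max(),len(u))
P=px2w('top',np.c_[u,v],z=30)
print(cv2.minAreaRect(P[:,:2].astype(np.float32)))
# hull of blue small top in image at z=76
m=cv2.inRange(hsv,(100,80,30),(130,255,255));m2=np.zeros_like(m);m2[210:250,325:372]=m[210:250,325:372]
v,u=np.nonzero(m2);P=px2w('top',np.c_[u,v],z=76);print('blue',cv2.minAreaRect(P[:,:2].astype(np.float32)))
s=sense();T=TW(s);print(T.round(3))
D=np.array([452.9,-127.9,218])-T[:3,3];print(T[:3,:3].T@D)
E
```

```text
246 274 166 199 312
((567.5780639648438, 82.78693389892578), (64.16127014160156, 80.2503433227539), 86.6731948852539)
blue ((450.7967529296875, -126.40185546875), (61.7456169128418, 48.63502883911133), 53.605262756347656)
[[-9.54000e-01  2.99000e-01 -1.00000e-03  1.79288e+02]
 [ 2.99000e-01  9.54000e-01 -2.00000e-03  5.72060e+02]
 [ 0.00000e+00 -2.00000e-03 -1.00000e+00  2.17688e+02]
 [ 0.00000e+00  0.00000e+00  0.00000e+00  1.00000e+00]]
[-4.70469849e+02 -5.86058836e+02  5.83802513e-01]
```

Emit:
jog_arm(moves=[[[-2.6,-3.2,0],0],[[-2.6,-3.2,0],0],[[-2.6,-3.2,0],0],[[-2.6,-3.2,0],0],[[-2.6,-3.2,0],0],[[-2.6,-3.2,0],0],[[-2.6,-3.2,0],0],[[-2.6,-3.2,0],0],[[-2.6,-3.2,0],0],[[-2.6,-3.2,0],0],[[-2.6,-3.2,0],0]])

```text
time_s: 1.2
ee_pos: [347.2, 149.5, 218.4]
orientation: [0.475, 3.105, 0.0]
ft_force: [0.7, -0.7, -0.2]
finger_gap: 93.1
```

Emit:
jog_arm(moves=[[[-2.8,-3.6,0],0],[[-2.8,-3.6,0],0],[[-2.8,-3.6,0],0],[[-2.8,-3.6,0],0],[[-2.8,-3.6,0],0],[[-2.8,-3.6,0],0]])

```text
time_s: 1.8
ee_pos: [442.8, -107.3, 218.4]
orientation: [-0.476, -3.105, -0.0]
ft_force: [1.3, 0.0, 0.6]
finger_gap: 92.4
```

Emit:
jog_arm(moves=[[[0,0,0],-7.1],[[0,0,0],-7.1],[[0,0,0],-7.1],[[0,0,0],-7.1],[[0,0,0],-7.1],[[0,0,0],-7.1],[[0,0,0],-7.1],[[0,0,0],-7.1],[[0,0,0],-7.1],[[0,0,0],-7.0],[[0,0,0],0],[[0,0,0],0]])

```text
time_s: 3.0
ee_pos: [453.5, -62.2, 216.9]
orientation: [1.323, -2.816, 0.056]
ft_force: [-0.6, -1.3, 0.3]
finger_gap: 92.7
```

```bash
python3 - <<'E'
from h import *
s=sense();T=TW(s);print(T.round(3),s['joints'])
im,d=get_image('wrist');save('w1',im,d)
Tc=T@np.array(get_calibration('wrist')['T_tool_cam']);print(Tc.round(2))
v,u=np.mgrid[0:420:2,0:560:2];uv=np.c_[u.ravel(),v.ravel()];ok=d[uv[:,1],uv[:,0]]>0
P=px2w('wrist',uv[ok],dep=d,s=s)
m=(P[:,2]>68)&(P[:,2]<84)&(np.hypot(P[:,0]-453,P[:,1]+128)<50)
print(m.sum(),P[m].mean(0),cv2.minAreaRect(P[m][:,:2].astype(np.float32)))
t=np.array([452.5,-127.5,T[2,3]]);print(T[:3,:3].T@(t-T[:3,3]))
E
```

```text
[[-6.38000e-01 -7.70000e-01 -1.20000e-02  4.53477e+02]
 [-7.69000e-01  6.38000e-01 -4.50000e-02 -6.21690e+01]
 [ 4.20000e-02 -2.00000e-02 -9.99000e-01  2.16917e+02]
 [ 0.00000e+00  0.00000e+00  0.00000e+00  1.00000e+00]] [-0.20984101 -0.25664481  1.86283782 -0.04652215  1.5372984  -2.65707061]
[[-7.7000e-01  6.1000e-01  1.8000e-01  4.0137e+02]
 [ 6.4000e-01  7.5000e-01  1.8000e-01 -1.1714e+02]
 [-2.0000e-02  2.6000e-01 -9.7000e-01  3.8701e+02]
 [ 0.0000e+00  0.0000e+00  0.0000e+00  1.0000e+00]]
959 [ 450.12617775 -125.63758435   76.96816885] ((451.4432373046875, -125.35879516601562), (59.74724578857422, 44.235652923583984), 54.29838943481445)
[ 50.83334926 -40.9429872    2.95585096]
```

View pics/w1.png

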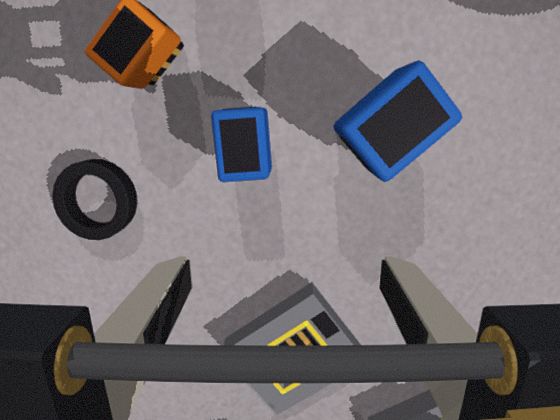

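Joint 6 hit its limit, so I'll take the equivalent grasp half a turn the other way. This view also shows the pack at wrist pixel (241,144), centre about (451,-126), 60 x 44 mm, which agrees with the top view.

Emit:
jog_arm(moves=[[[0,0,0],8],[[0,0,0],8],[[0,0,0],8],[[0,0,0],8],[[0,0,0],8],[[0,0,0],8],[[0,0,0],8],[[0,0,0],8],[[0,0,0],8],[[0,0,0],8],[[0,0,0],8]])

```text
time_s: 4.15
ee_pos: [453.4, -63.9, 217.2]
orientation: [1.027, 2.963, -0.073]
ft_force: [-0.4, 0.1, -0.8]
finger_gap: 93.1
```

Emit:
jog_arm(moves=[[[0,0,0],8],[[0,0,0],8],[[0,0,0],8],[[0,0,0],8],[[0,0,0],8],[[0,0,0],8],[[0,0,0],8],[[0,0,0],8],[[0,0,0],8],[[0,0,0],8],[[0,0,0],8],[[0,0,0],0]])

```text
time_s: 5.35
ee_pos: [453.4, -63.8, 217.2]
orientation: [2.768, 1.41, -0.047]
ft_force: [-0.5, 0.7, 0.2]
finger_gap: 93.1
```

```bash
cat > tgt.py <<'E'
from h import *
import sys
x,y,z,a=map(float,sys.argv[1:])
s=sense();T=TW(s);print(T.round(3),s['joints'],s['time_s'],s['finger_gap'],s['ft_force'])
a0=np.degrees(np.arctan2(T[1,1],T[0,1]));print('yang',a0,'spin',(a0-a+90)%180-90)
print('delta tool',T[:3,:3].T@(np.array([x,y,z])-T[:3,3]))
E
python3 tgt.py 452 -126.5 210 -36.3
```

```text
[[ 5.88000e-01  8.09000e-01 -1.10000e-02  4.53418e+02]
 [ 8.08000e-01 -5.88000e-01 -4.50000e-02 -6.37560e+01]
 [-4.30000e-02  1.80000e-02 -9.99000e-01  2.17189e+02]
 [ 0.00000e+00  0.00000e+00  0.00000e+00  1.00000e+00]] [-0.21326659 -0.25696613  1.86260872 -0.04652158  1.53723883  0.41703841] 5.35 93.09181749689911 [-0.54164371  0.65650646  0.20495745]
yang -36.00092423514832 spin 0.2990757648516791
delta tool [-51.20994263  35.60160775  10.03086949]
```

```bash
python3 tgt.py 451.8 -127.6 110 -36.3;python3 tgt.py 451.8 -127.6 36 -36.3|tail -1
```

```text
[[ 5.88000e-01  8.09000e-01 -1.10000e-02  4.53418e+02]
 [ 8.08000e-01 -5.88000e-01 -4.50000e-02 -6.37560e+01]
 [-4.30000e-02  1.80000e-02 -9.99000e-01  2.17189e+02]
 [ 0.00000e+00  0.00000e+00  0.00000e+00  1.00000e+00]] [-0.21326659 -0.25696613  1.86260872 -0.04652158  1.53723883  0.41703841] 5.35 93.09181749689911 [-0.54164371  0.65650646  0.20495745]
yang -36.00092423514832 spin 0.2990757648516791
delta tool [-47.91311972  34.32490229 109.97460858]
delta tool [-44.72890717  33.0214612  183.89457768]
```

Emit:
jog_arm(moves=[[[-1.6,1.15,0.4],0.3],[[-1.6,1.14,1.8],0],[[-1.6,1.14,2.8],0],[[0,0,3],0],[[0,0,3],0],[[0,0,0],0],[[0,0,0],0]])

```text
time_s: 6.05
ee_pos: [451.6, -126.9, 110.3]
orientation: [2.768, 1.411, -0.048]
ft_force: [-0.3, 0.1, 0.2]
finger_gap: 93.2
```

```bash
python3 tgt.py 451.8 -127.6 36 -36.3; python3 - <<'E'
from h import *
s=sense();im,d=get_image('wrist');save('w2',im,d)
v,u=np.mgrid[0:420:2,0:560:2];uv=np.c_[u.ravel(),v.ravel()];ok=d[uv[:,1],uv[:,0]]>0
P=px2w('wrist',uv[ok],dep=d,s=s)
m=(P[:,2]>68)&(P[:,2]<84)&(np.hypot(P[:,0]-453,P[:,1]+128)<45)
print(m.sum(),P[m].mean(0),cv2.minAreaRect(P[m][:,:2].astype(np.float32)))
E
```

```text
[[ 5.87000e-01  8.09000e-01 -1.20000e-02  4.51563e+02]
 [ 8.08000e-01 -5.87000e-01 -4.50000e-02 -1.26917e+02]
 [-4.30000e-02  1.70000e-02 -9.99000e-01  1.10269e+02]
 [ 0.00000e+00  0.00000e+00  0.00000e+00  1.00000e+00]] [-0.34604096 -0.14918118  1.96840707 -0.04771462  1.31882971  0.29373501] 6.05 93.21103181834643 [-0.29583497  0.0520279   0.2302112 ]
yang -35.958956981224496 spin 0.34104301877550824
delta tool [ 2.80411875 -0.63326699 74.2169397 ]
1810 [ 453.51801892 -122.38749533   76.90417991] ((451.7151184082031, -124.96121215820312), (59.23546600341797, 44.14059066772461), 54.43780517578125)
```

View pics/w2.png

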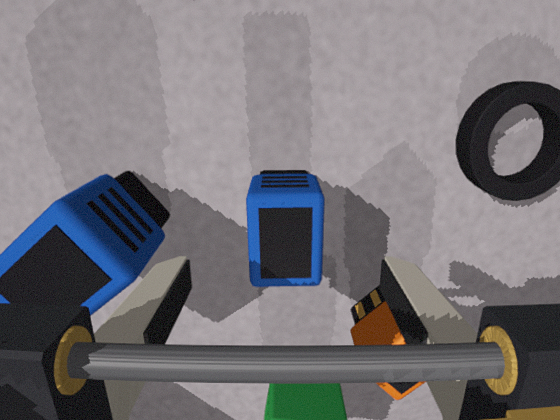

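The pack sits midway between the fingers at (285,235), centre about (452,-126), and aligned. Going down to grip.

Emit:
jog_arm(moves=[[[0.1,0,2.4],0],[[0.1,0,2.0],0],[[0.1,-0.05,1.5],0],[[0,0,1.0],0],[[0,0,0.5],0],[[0,0,0],0],[[0,0,0],0]])

```text
time_s: 6.8
ee_pos: [453.4, -127.6, 37.1]
orientation: [2.767, 1.408, -0.045]
ft_force: [-0.3, 0.5, -0.0]
finger_gap: 93.1
```

Emit:
jog_arm(moves=[[[0,0,0],0],[[0,0,0],0],[[0,0,0],0],[[0,0,0],0],[[0,0,0],0],[[0,0,0],0],[[0,0,0],0],[[0,0,0],0]], fingers=0, force=20)

```text
time_s: 7.6
ee_pos: [452.5, -127.2, 36.0]
orientation: [2.768, 1.409, -0.047]
ft_force: [-0.7, 0.5, 1.4]
finger_gap: 44.2
```

```bash
python3 tgt.py 451.8 -127.1 36 -36
```

```text
[[ 5.88000e-01  8.09000e-01 -1.10000e-02  4.52497e+02]
 [ 8.07000e-01 -5.88000e-01 -4.50000e-02 -1.27179e+02]
 [-4.30000e-02  1.80000e-02 -9.99000e-01  3.59970e+01]
 [ 0.00000e+00  0.00000e+00  0.00000e+00  1.00000e+00]] [-0.3458985  -0.04850275  2.02234252 -0.05031665  1.16340142  0.30326894] 7.6 44.165470129932906 [-0.72681541  0.51285864  1.38273097]
yang -36.03623419560309 spin -0.03623419560310026
delta tool [-0.34665176 -0.61007095  0.00169358]
```

Emit:
jog_arm(moves=[[[0,0,-0.5],0],[[0,0,-1.5],0],[[0,0,-2],0],[[0,0,-2],0],[[0,0,-2],0],[[0,0,-2],0],[[0,0,0],0],[[0,0,0],0]])

```text
time_s: 8.4
ee_pos: [453.8, -122.8, 135.8]
orientation: [2.768, 1.408, -0.046]
ft_force: [-0.2, -0.4, -1.8]
finger_gap: 43.8
```

Emit:
jog_arm(moves=[[[0,0,0],5],[[0,0,0],6.5],[[0,0,0],6.5],[[0,0,0],6.5],[[0,0,0],6.5],[[0,0,0],6.5],[[0,0,0],6.5],[[0,0,0],6.5],[[0,0,0],6.5],[[0,0,0],0],[[0,0,0],0]])

```text
time_s: 9.5
ee_pos: [453.0, -122.5, 134.6]
orientation: [3.096, -0.077, -0.018]
ft_force: [1.0, -1.0, -2.3]
finger_gap: 43.7
```

```bash
python3 tgt.py 567.8 82.5 140 86.7
```

```text
[[ 9.99000e-01 -5.00000e-02 -1.30000e-02  4.52957e+02]
 [-5.00000e-02 -9.98000e-01 -4.50000e-02 -1.22496e+02]
 [-1.00000e-02  4.50000e-02 -9.99000e-01  1.34637e+02]
 [ 0.00000e+00  0.00000e+00  0.00000e+00  1.00000e+00]] [-0.33610753 -0.17211896  1.94242721 -0.04720783  1.36881086  1.29412938] 9.5 43.65320931372764 [ 1.02226797 -1.01369875 -2.30162214]
yang -92.85270432355257 spin 0.44729567644742474
delta tool [ 104.33691828 -210.00176094  -15.94524232]
```

Emit:
jog_arm(moves=[[[1.3,-2.6,-0.2],0.45],[[1.3,-2.63,-0.2],0],[[1.3,-2.63,-0.2],0],[[1.3,-2.63,-0.2],0],[[1.3,-2.63,-0.2],0],[[1.3,-2.63,-0.2],0],[[1.3,-2.63,-0.2],0],[[1.3,-2.6,-0.2],0],[[0,0,0],0],[[0,0,0],0],[[0,0,0],0]])

```text
time_s: 10.6
ee_pos: [569.6, 80.3, 140.8]
orientation: [3.094, -0.093, -0.016]
ft_force: [-0.8, -0.2, -1.1]
finger_gap: 43.7
```

```bash
python3 tgt.py 567.6 81.8 140 86.7; python3 - <<'E'
from h import *
s=sense();im,d=get_image('wrist');save('w3',im,d)
im,d=get_image('side');save('s3',im,d)
v,u=np.mgrid[0:420,0:560];uv=np.c_[u.ravel(),v.ravel()];ok=d[uv[:,1],uv[:,0]]>0
im,d=get_image('top');save('t3',im,d)
E
python3 -c "
import cv2,numpy as np
a=cv2.imread('pics/s3.png')[40:240,190:390];b=cv2.imread('pics/t3.png')[110:260,180:330]
cv2.imwrite('pics/c3.png',np.hstack([cv2.resize(a,(400,400)),cv2.resize(b,(400,400))]))"
```

```text
[[ 9.98000e-01 -6.00000e-02 -1.20000e-02  5.69647e+02]
 [-6.00000e-02 -9.97000e-01 -4.60000e-02  8.02700e+01]
 [-9.00000e-03  4.60000e-02 -9.99000e-01  1.40823e+02]
 [ 0.00000e+00  0.00000e+00  0.00000e+00  1.00000e+00]] [ 0.08016091  0.13229551  1.6305867  -0.04523135  1.3945454   1.71950286] 10.6 43.68127716807848 [-0.79574647 -0.15030016 -1.05140917]
yang -93.44040062461231 spin -0.14040062461231173
delta tool [-2.12851552 -1.4412918   0.77708131]
```

View pics/w3.png

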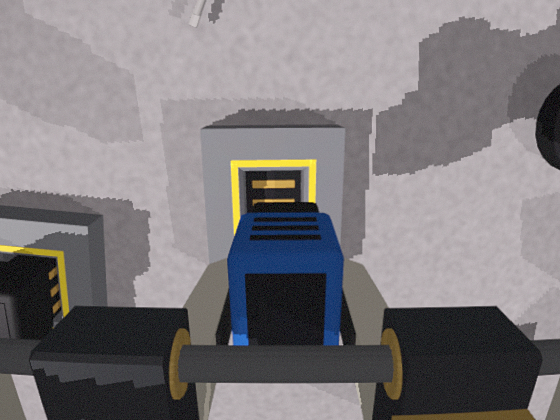

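View pics/c3.png

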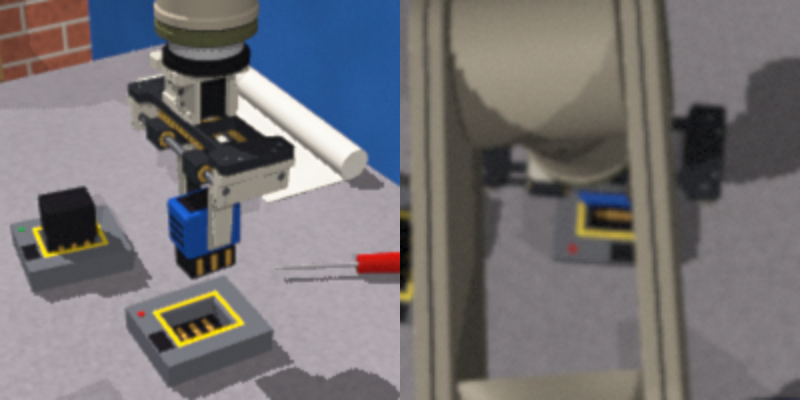

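```bash
python3 - <<'E'
from h import *
s=sense();d=np.load('pics/w3.npy');im=cv2.imread('pics/w3.png');hsv=cv2.cvtColor(im,cv2.COLOR_BGR2HSV)
m=cv2.inRange(hsv,(22,120,90),(35,255,255));m[:,:215]=0;m[:,330:]=0;m[270:]=0
v,u=np.nonzero(m);P=px2w('wrist',np.c_[u,v],z=30,s=s)
print('frame x max',P[:,0].max(),'y',P[:,1].min(),P[:,1].max(),'z by depth',np.median(px2w('wrist',np.c_[u,v],dep=d,s=s)[:,2]))
# left & right outer edges fits by rows
for r in (170,185,200):
    uu=u[v==r];print(r,px2w('wrist',[(uu.min(),r),(uu.max(),r)],z=30,s=s).round(1).tolist())
# charger block far edge and sides
for r in (135,150,200): print('blk',px2w('wrist',[(202,r),(345,r)],z=30,s=s).round(1).tolist())
v,u=np.mgrid[200:330,215:360];uv=np.c_[u.ravel(),v.ravel()];ok=d[uv[:,1],uv[:,0]]>0
Q=px2w('wrist',uv[ok],dep=d,s=s);b=(hsv[uv[ok][:,1],uv[ok][:,0],0]>100)&(hsv[uv[ok][:,1],uv[ok][:,0],0]<130)&(hsv[uv[ok][:,1],uv[ok][:,0],1]>90)
Q=Q[b];print('pack z max',np.percentile(Q[:,2],[50,90,99]))
T_=Q[Q[:,2]>172];print('top y',np.percentile(T_[:,1],[0.5,99.5]),'x max',np.percentile(T_[:,0],99.5), 'front x',np.percentile(Q[:,0],[50,99]))
E
```

```text
frame x max 607.718449421974 y 51.8092889192737 117.72884834196594 z by depth 32.10013010178699
170 [[600.3, 114.8, 30.0], [595.7, 52.1, 30.0]]
185 [[588.8, 115.2, 30.0], [584.2, 52.6, 30.0]]
200 [[577.1, 116.4, 30.0], [572.4, 53.8, 30.0]]
blk [[627.6, 133.1, 30.0], [620.4, 28.9, 30.0]]
blk [[616.7, 134.4, 30.0], [609.3, 29.1, 30.0]]
blk [[578.9, 139.2, 30.0], [570.6, 29.7, 30.0]]
pack z max [180.60231359 183.00862571 184.01007636]
top y [ 60.65394832 104.66586301] x max 599.1861098318911 front x [595.53641828 599.93510021]
```

```bash
python3 tgt.py 566.8 83.1 84 86.5
```

```text
[[ 9.98000e-01 -6.20000e-02 -1.10000e-02  5.69943e+02]
 [-6.20000e-02 -9.97000e-01 -4.50000e-02  8.00540e+01]
 [-8.00000e-03  4.60000e-02 -9.99000e-01  1.41353e+02]
 [ 0.00000e+00  0.00000e+00  0.00000e+00  1.00000e+00]] [ 0.07962523  0.13155518  1.6303819  -0.04504606  1.39449927  1.72046981] 10.75 43.94269069736988 [-0.19168028 -0.2118489  -1.61637242]
yang -93.530984576154 spin -0.030984576153997523
delta tool [-2.85216882 -5.47951177 57.18689758]
```

Emit:
jog_arm(moves=[[[-0.1,-0.2,1.0],0],[[-0.1,-0.2,1.5],0],[[-0.08,-0.15,1.5],0],[[0,0,1.2],0],[[0,0,0.5],0],[[0,0,0],0],[[0,0,0],0],[[0,0,0],0]])

```text
time_s: 11.55
ee_pos: [567.9, 84.1, 85.2]
orientation: [3.095, -0.095, -0.012]
ft_force: [-0.2, 0.5, -1.8]
finger_gap: 43.9
```

```bash
python3 tgt.py 566.8 83.1 60 86.5; python3 - <<'E'
from h import *
s=sense();im,d=get_image('wrist');save('w4',im,d)
im,d=get_image('side');save('s4',im,d)
E
python3 -c "
import cv2,numpy as np
a=cv2.imread('pics/s4.png')[120:245,230:350];b=cv2.imread('pics/w4.png')[110:330,180:380]
cv2.imwrite('pics/c4.png',np.hstack([cv2.resize(a,(400,420)),cv2.resize(b,(400,420))]))"
```

```text
[[ 9.98000e-01 -6.10000e-02 -9.00000e-03  5.67924e+02]
 [-6.10000e-02 -9.97000e-01 -4.50000e-02  8.40790e+01]
 [-7.00000e-03  4.60000e-02 -9.99000e-01  8.51520e+01]
 [ 0.00000e+00  0.00000e+00  0.00000e+00  1.00000e+00]] [ 0.08675335  0.18011219  1.68409305 -0.04590037  1.2908769   1.73177211] 11.55 43.916451784788386 [-0.2267043   0.46526547 -1.7709723 ]
yang -93.50031850540958 spin -0.0003185054095808937
delta tool [-0.89731297 -0.10174151 25.18012209]
```

View pics/c4.png

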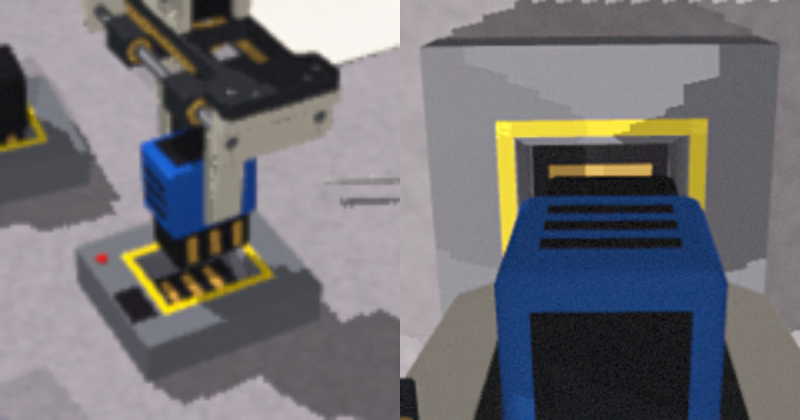

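View pics/w4.png

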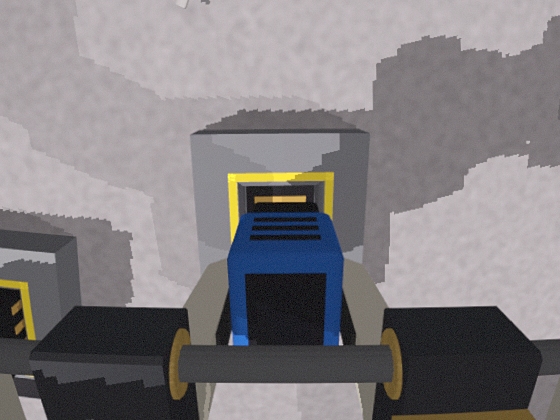

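```bash
python3 - <<'E'
from h import *
s=sense();d=np.load('pics/w4.npy');im=cv2.imread('pics/w4.png');hsv=cv2.cvtColor(im,cv2.COLOR_BGR2HSV)
m=cv2.inRange(hsv,(22,120,90),(35,255,255));m[:,:215]=0;m[:,345:]=0;m[260:]=0;m[180:,245:320]=0
v,u=np.nonzero(m)
for r in range(174,240,8):
    uu=u[v==r]
    if len(uu): p=px2w('wrist',[(uu.min()-.5,r),(uu.max()+.5,r)],z=30,s=s);print(r,p.round(1)[:,:2].tolist(),p.mean(0)[:2].round(1))
for c in (250,280,310):
    vv=v[u==c]; print('far edge',c,vv.min(),px2w('wrist',[(c,vv.min()-.5)],z=30,s=s).round(1)[0,:2])
for r in (204,207,210):
  print('foot',r,px2w('wrist',[(250,r),(265,r),(284,r),(300,r),(316,r)],dep=d,s=s).round(1).tolist())
v,u=np.mgrid[205:330,215:360];uv=np.c_[u.ravel(),v.ravel()];ok=d[uv[:,1],uv[:,0]]>0
Q=px2w('wrist',uv[ok],dep=d,s=s);h=hsv[uv[ok][:,1],uv[ok][:,0]];b=(h[:,0]>100)&(h[:,0]<130)&(h[:,1]>90)
Q=Q[b]
T_=Q[Q[:,2]>116];print('top y',np.percentile(T_[:,1],[0.5,99.5]),'x max',np.percentile(T_[:,0],99.5),np.percentile(T_[:,2],[10,50,90]))
T_=Q[Q[:,2]<112];print('front',T_.shape,np.percentile(T_[:,1],[.5,99.5]),np.percentile(T_[:,2],[1,99]))
A=np.c_[T_[:,2],T_[:,1],np.ones(len(T_))];print('front plane x=f(z,y)',np.linalg.lstsq(A,T_[:,0],rcond=None)[0])
E
```

```text
174 [[606.8, 114.9], [602.3, 51.5]] [604.5  83.2]
182 [[602.0, 115.4], [597.3, 51.6]] [599.6  83.5]
190 [[597.0, 115.3], [592.4, 52.3]] [594.7  83.8]
198 [[592.0, 115.8], [587.3, 52.4]] [589.7  84.1]
206 [[587.0, 116.4], [582.1, 52.6]] [584.6  84.5]
214 [[581.8, 116.3], [577.0, 53.3]] [579.4  84.8]
222 [[576.7, 116.9], [576.3, 111.9]] [576.5 114.4]
230 [[571.4, 116.8], [571.1, 113.7]] [571.2 115.3]
238 [[566.0, 117.4], [565.9, 115.5]] [566.  116.5]
far edge 250 173 [606.7 101.4]
far edge 280 173 [605.5  83.6]
far edge 310 172 [604.8  65.6]
foot 204 [[581.6, 104.5, 10.4], [594.6, 93.3, 57.3], [594.0, 83.1, 58.1], [593.3, 74.5, 57.8], [592.3, 65.8, 56.7]]
foot 207 [[579.1, 104.8, 9.1], [594.5, 93.3, 62.6], [593.6, 83.3, 62.3], [593.5, 75.0, 64.1], [592.3, 66.5, 62.0]]
foot 210 [[577.0, 105.0, 9.0], [594.4, 93.2, 67.6], [593.5, 83.5, 67.1], [593.2, 75.4, 68.3], [592.0, 67.0, 66.4]]
top y [ 64.61855348 108.66568538] x max 596.9802316145132 [120.75366478 125.43218661 126.99746422]
front (1830, 3) [ 63.51801938 105.46332007] [ 64.18088491 111.39254503]
front plane x=f(z,y) [7.23276059e-02 4.88914443e-02 5.85248505e+02]
```

In the wrist picture the foot, centre about (568,85), lines up with the bay, about (565.5,85.7). The top camera put the bay at (568,82.5). The two agree within the 5 mm clearance, so I lower slowly and watch the force.

Emit:
jog_arm(moves=[[[-0.07,0,0.8],0],[[0,0,0.8],0],[[0,0,0.5],0],[[0,0,0.3],0],[[0,0,0],0],[[0,0,0],0]])

```text
time_s: 12.25
ee_pos: [566.3, 83.0, 60.3]
orientation: [3.095, -0.095, -0.015]
ft_force: [0.7, -0.4, -1.2]
finger_gap: 43.8
```

Emit:
jog_arm(moves=[[[0,0,0.4],0],[[0,0,0.4],0],[[0,0,0.3],0],[[0,0,0.2],0],[[0,0,0],0],[[0,0,0],0]])

```text
time_s: 12.85
ee_pos: [566.1, 82.4, 47.3]
orientation: [3.095, -0.095, -0.015]
ft_force: [0.0, 0.5, -1.3]
finger_gap: 44.2
```

```bash
python3 - <<'E'
from h import *
im,d=get_image('side');save('s5',im,d)
im,d=get_image('wrist');save('w5',im,d)
E
python3 -c "
import cv2,numpy as np
a=cv2.imread('pics/s5.png')[120:245,230:350];b=cv2.imread('pics/w5.png')[110:330,180:380]
cv2.imwrite('pics/c5.png',np.hstack([cv2.resize(a,(400,420)),cv2.resize(b,(400,420))]))"
```

```text
(no output)
```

View pics/c5.png

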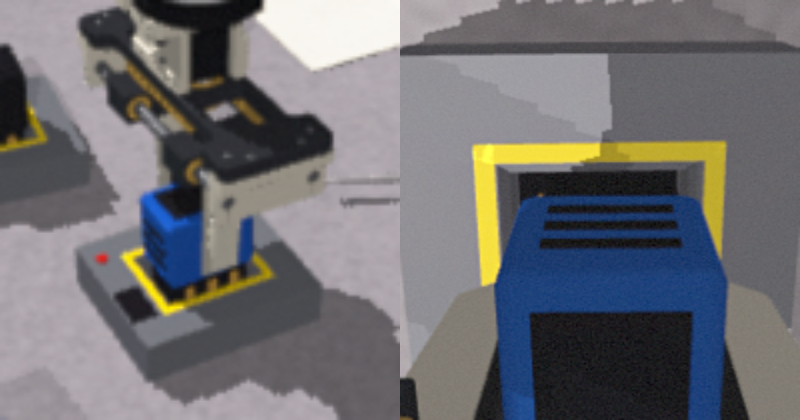

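The foot is inside the bay with no contact force and about 3 mm left to go.

Emit:
jog_arm(moves=[[[0,0,0.1],0],[[0,0,0.1],0],[[0,0,0],0],[[0,0,0],0]])

```text
time_s: 13.35
ee_pos: [566.4, 82.3, 45.6]
orientation: [3.095, -0.095, -0.014]
ft_force: [-0.4, -1.1, -0.0]
finger_gap: 44.0
```

Emit:
jog_arm(moves=[[[0,0,0.1],0],[[0,0,0],0],[[0,0,0],0]])

```text
time_s: 13.65
ee_pos: [566.8, 82.3, 45.3]
orientation: [3.095, -0.095, -0.012]
ft_force: [-0.9, 0.1, 5.8]
finger_gap: 44.3
```

Emit:
jog_arm(moves=[[[0,0,0.08],0],[[0,0,0],0],[[0,0,0],0]])

```text
time_s: 13.95
ee_pos: [567.3, 82.3, 45.0]
orientation: [3.095, -0.095, -0.011]
ft_force: [-0.5, 0.2, 7.1]
finger_gap: 44.0
```

```bash
python3 - <<'E'
from h import *
s=sense();print(s['ee_pos'],s['ft_force'])
im,d=get_image('side');save('s6',im,d)
a=cv2.imread('pics/s6.png')[140:245,230:350];cv2.imwrite('pics/c6.png',cv2.resize(a,(686,600),interpolation=cv2.INTER_CUBIC))
E
```

```text
[567.25416952  82.28208427  45.03768115] [-0.48136859  0.20982177  7.11021709]
```

View pics/c6.png

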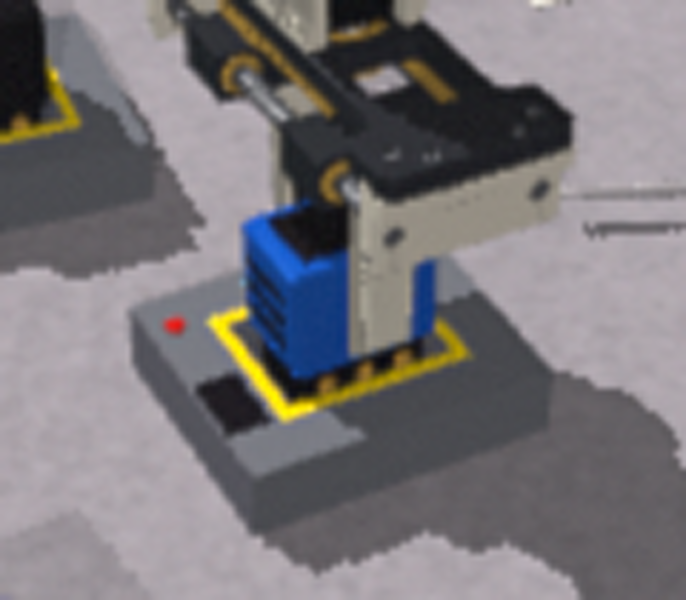

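The pack is standing on the floor of the bay: 7 N, height as expected. Releasing and backing straight up.

Emit:
jog_arm(moves=[[[0,0,0],0],[[0,0,0],0],[[0,0,0],0],[[0,0,0],0],[[0,0,0],0],[[0,0,0],0],[[0,0,0],0],[[0,0,0],0]], fingers=1)

```text
time_s: 14.8
ee_pos: [566.1, 82.2, 43.5]
orientation: [3.095, -0.095, -0.015]
ft_force: [-0.8, 0.4, 0.5]
finger_gap: 92.7
```

Emit:
jog_arm(moves=[[[0,0,-1],0],[[0,0,-2],0],[[0,0,-3],0],[[0,0,-3],0],[[0,0,-3],0],[[0,0,-3],0],[[-3,0,0],0],[[-3,0,0],0],[[-3,0,0],0],[[-3,0,0],0],[[0,0,0],0],[[0,0,0],0]])

```text
time_s: 16.0
ee_pos: [448.2, 96.5, 195.4]
orientation: [3.095, -0.094, -0.011]
ft_force: [-0.5, 0.9, -0.4]
finger_gap: 92.8
```

```bash
python3 - <<'E'
from h import *
s=sense();print(s['ee_pos'],s['ft_force'],s['finger_gap'],s['time_s'])
im,d=get_image('wrist');save('w7',im,d)
v,u=np.mgrid[0:420,0:560];uv=np.c_[u.ravel(),v.ravel()];ok=d[uv[:,1],uv[:,0]]>0
P=px2w('wrist',uv[ok],dep=d,s=s)
m=(P[:,2]>70)&(P[:,2]<100)&(np.hypot(P[:,0]-567,P[:,1]-83)<45)
q=P[m]; t=q[q[:,2]>np.percentile(q[:,2],90)-6];print(len(t),cv2.minAreaRect(t[:,:2].astype(np.float32)),np.linalg.lstsq(np.c_[t[:,:2],np.ones(len(t))],t[:,2],rcond=None)[0],np.median(t[:,2]))
im,d=get_image('side');save('s7',im,d)
a=cv2.imread('pics/s7.png');b=cv2.imread('pics/w7.png')
cv2.imwrite('pics/c7.png',np.hstack([cv2.resize(a[140:380,200:400],(400,480)),cv2.resize(b,(400,480))]))
E
```

```text
[448.16470149  96.47408691 195.40309704] [-0.46478666  0.93562524 -0.35295075] 92.82489690744383 16.0
5360 ((564.6266479492188, 81.85623168945312), (44.28767013549805, 56.25838851928711), 86.67588806152344) [ 1.13702280e-02 -2.05461156e-03  7.87868175e+01] 85.20283213623438
```

View pics/c7.png

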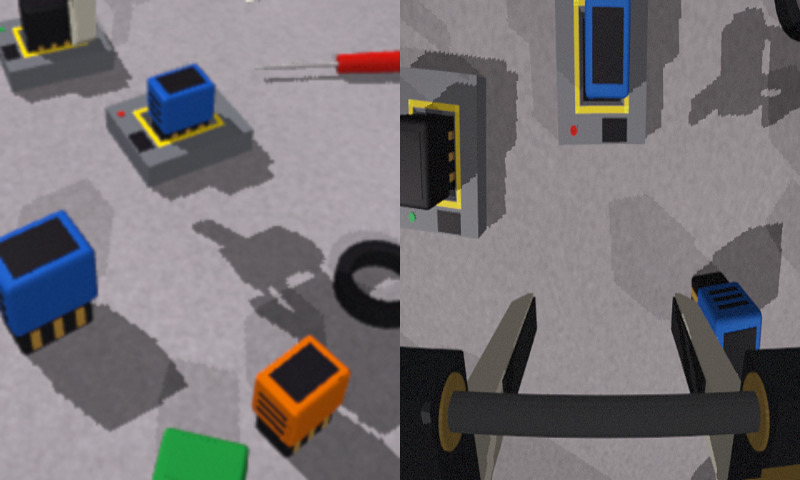

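The pack stands in the bay: top at 85 mm against 84 when home, tilt under 1 degree, long side at -3.3 degrees like the bay. The orange pack has not moved, and the arm is clear.

```bash
python3 -c "
from h import *
job_done()"
```

```text
the job is handed in; nothing more can be done
```

The small blue battery is standing in the empty charger's bay. I gripped it by its 44 mm sides, lowered it until the foot met the bay floor at about 7 N, then let go and backed off. I handed the job in after about 16 s of the 38 s allowed.

**Last checks:**
- **Seating:** The pack's top is at 85 mm, against 84 mm when fully home. It tilts under 1°, and its long side is at about -3.3°, the same as the bay.
- **Position:** The wrist camera put the pack at about (565, 82). The bay came out at (567.6, 82.6) from the top camera and about (565.5, 85.7) from the wrist camera. The two bay readings differ by about 4 mm, and the pack is within 4 mm of either.
- **Orange pack:** I never went near it, and it looks upright and in place in the last side picture. I did not re-measure its position.
- **Robot:** The gripper was open and clear of everything, with no contact force.

**What went wrong on the way:** my first turn ran joint 6 to its limit. That left the tool tilted about 2.6°, so I took the grasp half a turn the other way round. The tilt stayed through the lowering, but the pack settled upright once released.

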